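# Start the dough timers, smallest tub first

### The job

Start the timer that stands just beyond each of the three lidded dough tubs, in order from the smallest tub to the biggest: with a fingertip, lightly push the timer's black plunger all the way down, where it stays. Leave alone the spare timer that has no tub, do not pick up, tip or shove anything, and finish clear of everything.

Things in the scene. Friction and masses are not known exactly. Their poses are not given: they have to be found in the camera images.
- tub_small: the smallest dough tub: loose, round, white with a grey lid, 72 mm across the lid and 50 mm high; origin at the centre of its underside, z up. The three tubs stand in a row across the table in any left-to-right order. Not to be moved
- tub_middle: the middle-sized dough tub: loose, round, white with a grey lid, 94 mm across the lid and 66 mm high; origin at the centre of its underside, z up. The three tubs stand in a row across the table in any left-to-right order. Not to be moved
- tub_big: the biggest dough tub: loose, round, white with a grey lid, 118 mm across the lid and 84 mm high; origin at the centre of its underside, z up. The three tubs stand in a row across the table in any left-to-right order. Not to be moved
- timer_small: the timer of the small tub: a loose upright steel can, 64 mm across the foot and 58 mm across above it, 58 mm high, 0.2 to 0.4 kg, with a black plunger 30 mm across sticking out 14 mm from the middle of its top (so 72 mm high over all). Stands on the side of its tub away from the robot, with a gap of 18 to 30 mm between them. Origin at the centre of its underside, z up. All four timers look the same
- top_small (a point): centre of the flat top of that timer's plunger (small); it goes down with the plunger, from about 72 mm to 62 mm above the table
- plunger_small (a joint): how far that plunger is pressed in, m: 0 to 0.0015 at the start, 0.010 at its stop (then 4 mm still stick out). It resists with about 4 N all the way, has no spring and stays where it is left; beyond the stop the push goes into the rigid can and rises steeply (keep it under 25 N). The timer counts as started from 0.0065 on
- timer_middle: the timer of the middle tub: a loose upright steel can, 64 mm across the foot and 58 mm across above it, 58 mm high, 0.2 to 0.4 kg, with a black plunger 30 mm across sticking out 14 mm from the middle of its top (so 72 mm high over all). Stands on the side of its tub away from the robot, with a gap of 18 to 30 mm between them. Origin at the centre of its underside, z up. All four timers look the same
- top_middle (a point): centre of the flat top of that timer's plunger (middle); it goes down with the plunger, from about 72 mm to 62 mm above the table
- plunger_middle (a joint): how far that plunger is pressed in, m: 0 to 0.0015 at the start, 0.010 at its stop (then 4 mm still stick out). It resists with about 4 N all the way, has no spring and stays where it is left; beyond the stop the push goes into the rigid can and rises steeply (keep it under 25 N). The timer counts as started from 0.0065 on
- timer_big: the timer of the big tub: a loose upright steel can, 64 mm across the foot and 58 mm across above it, 58 mm high, 0.2 to 0.4 kg, with a black plunger 30 mm across sticking out 14 mm from the middle of its top (so 72 mm high over all). Stands on the side of its tub away from the robot, with a gap of 18 to 30 mm between them. Origin at the centre of its underside, z up. All four timers look the same
- top_big (a point): centre of the flat top of that timer's plunger (big); it goes down with the plunger, from about 72 mm to 62 mm above the table
- plunger_big (a joint): how far that plunger is pressed in, m: 0 to 0.0015 at the start, 0.010 at its stop (then 4 mm still stick out). It resists with about 4 N all the way, has no spring and stays where it is left; beyond the stop the push goes into the rigid can and rises steeply (keep it under 25 N). The timer counts as started from 0.0065 on
- timer_spare: the spare timer: a loose upright steel can, 64 mm across the foot and 58 mm across above it, 58 mm high, 0.2 to 0.4 kg, with a black plunger 30 mm across sticking out 14 mm from the middle of its top (so 72 mm high over all). Stands beyond all of the tubs, at least 100 mm from any of them, next to none. To be left alone. Origin at the centre of its underside, z up. All four timers look the same
- top_spare (a point): centre of the flat top of that timer's plunger (spare); it goes down with the plunger, from about 72 mm to 62 mm above the table
- plunger_spare (a joint): how far the spare timer's plunger is pressed in, m: 0 to 0.0015 at the start, works like the others
- garlic: bystander, loose: garlic bulb, 54 mm across, 56 mm high; origin at its underside or middle
- tomato: bystander, loose: tomato, 60 mm across, 51 mm high; origin at its underside or middle
- cheese: bystander, loose: block of cheese, 45 x 85 x 38 mm high; origin at its underside or middle
- cutter: bystander, loose: pizza wheel lying flat, about 245 mm long, 28 mm high; origin at its underside or middle
- oil_bottle: bystander, loose: oil bottle with pourer, 60 mm across, 215 mm high; origin at its underside or middle
- pepper_mill: bystander, loose: wooden pepper mill, 56 mm across, 158 mm high; origin at its underside or middle
- tongs: bystander, loose: steel tongs lying flat, 240 mm long, 8 mm high; origin at its underside or middle
Not all that is in view belongs to the job. Leave any blue look-alike of the timer_small alone.

How it is judged:
By the outcome, as a careful person would: the job done as asked, in the order asked, and still so for the second after the job is handed in, with the robot touching nothing.
It also fails if it takes over 50 s, if anything falls off the work surface, if the arm or the gripper's body presses on something with over 40 N, if the wrist force passes 120 N, or if a joint passes its speed limit or range.

### The arm

A 6-joint arm with a two-finger parallel gripper is mounted at the origin on the work surface. World frame = base frame: x ahead of the robot, y to its left, z up, the work surface at z = 0. Lengths are in m, angles in rad, forces in N, time in s.
With the tool pointing down it reaches from about 0.35 to 0.875 m from the base axis. Payload 4.2 kg.
Tool frame: the origin (TCP) lies between the finger pads; the fingertips stand 22 mm ahead of it and the grasp point (between the pads) lies 3 mm ahead of it; z points along the fingers, y is the line along which they close (so a half turn about z gives the same grasp; the last joint's range is limited). The gripper opens to 85 mm and grips with 20 to 120 N. Pads are 22 mm wide; open, the fingers measure 114 mm over their backs; the gripper's body (76 mm by 85 mm) begins 54 mm behind the grasp point. The pads swing forward as they close: fully open they stand 13 mm farther back than shut.
Start: joints at [1.6, 0.385, 0.008, 0, -1.194, -0.259], TCP at [0.142, 0.609, 0.228] pointing down, gripper open.
Joint ranges: [-3.14, 3.14], [-1.21, 2.06], [-1.07, 1.41], [-3.16, 2.05], [-2.99, -0.16], [-3.1, 3.1]. Speed limits (rad/s): [2.79, 2.79, 3.14, 3.14, 3.14, 3.14].

### API

Orientations are given as a rotation vector (axis times angle).
In Python, from plant import arm, vision, nets gives the robot as it stands.
- The arm moves only by the shell command python3 -m jog 'ROWS' [FORCE]. ROWS is JSON, a list of rows, each a list of 3 entries, a list of its own where there are three numbers: the turn, a rotation vector about the tool's x, y, z in degrees, then the shift along the tool's x, y, z in mm, then the opening, from -1 (shut) to 1 (fully open), so that 0 is half open. A call has 1 to 8 rows; each row shifts and turns the commanded pose from where the row before left it, along the tool's axes as they then stand; what a row does not reach is not made up. A row lasts 1/8 s, in which the tool goes at most 62.5 mm and 10.7 degrees, less where a joint would pass 70% of its speed; a pose out of reach is approached as far as the arm can. A call with a gripper value outside its range is refused whole. The fingers move at their own pace and stop on an object; FORCE is the grip in N (left out, the last holds). Time passes only in rows, so rows that do not move let the fingers close. It gives the time, the measured TCP pose, the force, the opening and the grip force at its end, in the units of the state.
- arm.get_obs(): the state, without advancing time (a new reading comes with each control period).
- vision.get_image(name): name is "scene" or "side" or "wrist"; returns a dict with "frame" (384x512x3 uint8, red, green, blue), "fx", "fy", "cx", "cy" (pixels), "k1" (the pictures are not rectified: a ray, as slopes to the right and down, at radius r is drawn at 1 + k1 r^2 times it, then the intrinsics apply), "view" (4x4, takes a point from world to camera coordinates); the wrist camera has in their place "T_tool_cam" (4x4, takes a point from camera to tool coordinates, whose origin is the TCP and whose axes are the flange's). Camera axes: x right, y down, z forward; pixel columns grow to the right and rows downward; lengths in m; the calibration is good to about 2 mm. A picture is of the moment at which its call begins: read the wrist's pose just before it. There is no depth.
- arm.close_job(): hands the job in; it is judged then, once.
Trained networks look in the newest picture that a camera, given by its name, has taken for a name from the list of things; names that differ only in an ending like _2 or _b are one class to them, and where a whole thing is asked for, a point or a joint stands for the part that bears it (a point fixed in the world has none). Each returns a list of dicts, best first, with "conf" (0 to 1); they miss things now and then, are a little off and sometimes report something else, mostly with a low value. They report only what shows in the picture. A call takes as long as a camera call. They do not tell look-alikes from the thing itself.
- nets.cut_out(camera, label): "pixels" (384x512 bool, what is visible of it) and "location" ([column, row] in pixels, amid what is visible of it).
- nets.landmark_of(camera, label): "location" ([column, row] in pixels: a listed point, or the origin of a listed thing).
The state is a dict: "t": time; "qpos": joint angles; "qvel": joint speeds; "joint_efforts": joint torques, N m; "position": TCP position; "eef_rot": TCP orientation; "force": force on the tool from outside, world axes, zero at the start; "ft_torque": the same for the moment, N m; "width": opening from 0.0 (shut) to 1.0 (fully open); "grasp_force": force on a finger pad.
Only numpy, scipy, OpenCV 4.12 (cv2) and the standard library are available. Lean on these libraries where they do the work, as an engineer would, in place of code of your own. Each camera call takes 0.05 s, during which the arm holds its last target. There are 200 camera calls.

## Working session

There is one attempt and no reset: what is moved stays moved. The work goes in short steps, Python scripts to look and compute and a shell command to move; the robot and the scene stay as the last step left them, time stands still between calls to the robot, and variables do not carry over. Pictures are saved under pics/ and viewed, at most 12 in all, crops included, and the job is handed in when it is done.

```bash
mkdir -p pics; ls; python3 - <<'E'
from plant import arm, vision, nets
import cv2, numpy as np
o=arm.get_obs(); print({k:np.round(v,3).tolist() for k,v in o.items()})
ims=[]
for c in ("scene","side"):
    d=vision.get_image(c); ims.append(d["frame"])
    print(c,d["fx"],d["fy"],d["cx"],d["cy"],d["k1"],np.round(d["view"],4).tolist())
    for l in ("tub_small","tub_middle","tub_big","top_small","timer_small"):
        for r in nets.landmark_of(c,l): print(l,np.round(r["location"],1),round(r["conf"],2))
    cv2.imwrite(f"pics/{c}.png",cv2.resize(d["frame"][:,:,::-1],(800,600)))
E
```

```text
pics
{'t': 0.0, 'qpos': [1.6, 0.386, 0.007, -0.001, -1.194, -0.259], 'qvel': [-0.0, 0.0, 0.002, 0.0, 0.001, -0.0], 'joint_efforts': [-0.0, -39.228, 18.841, 4.186, -0.005, -0.0], 'position': [0.142, 0.608, 0.227], 'eef_rot': [3.119, -0.36, -0.0], 'force': [-0.317, 1.027, 0.13], 'ft_torque': [0.012, 0.01, 0.037], 'grasp_force': 0.0, 'width': 0.999}
scene 409.7170317295205 409.7170317295205 249.4469730003974 193.3362812916672 0.03834462948391945 [[0.5997, 0.8001, -0.014, -0.3409], [0.588, -0.4524, -0.6705, -0.2803], [-0.5428, 0.3939, -0.7418, 1.6108], [0.0, 0.0, 0.0, 1.0]]
tub_small [174.9 254.8] 0.64
tub_small [165.3 231.9] 0.58
tub_middle [233.5 193.8] 0.89
tub_middle [253.3 212.5] 0.7
tub_middle [309.6 190.8] 0.57
tub_big [291.4 172.5] 0.76
tub_big [243.6 278.2] 0.26
tub_big [235. 196.] 0.25
top_small [231.1 193.9] 0.74
top_small [172.1 241.3] 0.55
top_small [198.5 217.8] 0.52
top_small [180.9 270.3] 0.42
top_small [154.  201.5] 0.33
timer_small [188.  279.7] 0.81
timer_small [199.9 237.2] 0.77
timer_small [318.8 135.5] 0.7
timer_small [175.4 251.7] 0.68
timer_small [362.7 158. ] 0.62
timer_small [241.1 277.1] 0.5
side 404.3339157015596 404.3339157015596 257.20569137818416 199.23389359902708 -0.04755189979114448 [[0.8045, 0.5936, -0.0197, -0.4599], [0.3116, -0.4502, -0.8368, -0.1101], [-0.5056, 0.6671, -0.5471, 1.8062], [0.0, 0.0, 0.0, 1.0]]
tub_small [190.5 241.7] 0.83
tub_middle [238.7 205.8] 0.83
tub_big [275.6 185.4] 0.76
top_small [223.  254.5] 0.49
top_small [222.3 223.2] 0.48
top_small [203.2 241.6] 0.4
timer_small [227.  237.7] 0.95
timer_small [209.6 256.1] 0.78
timer_small [139.  266.8] 0.65
timer_small [205.9 238.4] 0.6
timer_small [222.8 273.2] 0.56
```

View pics/scene.png

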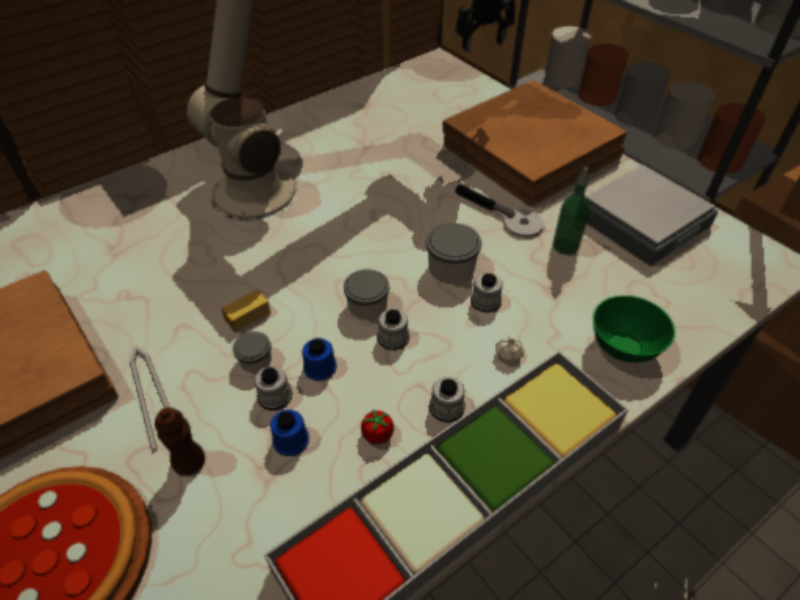

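View pics/side.png

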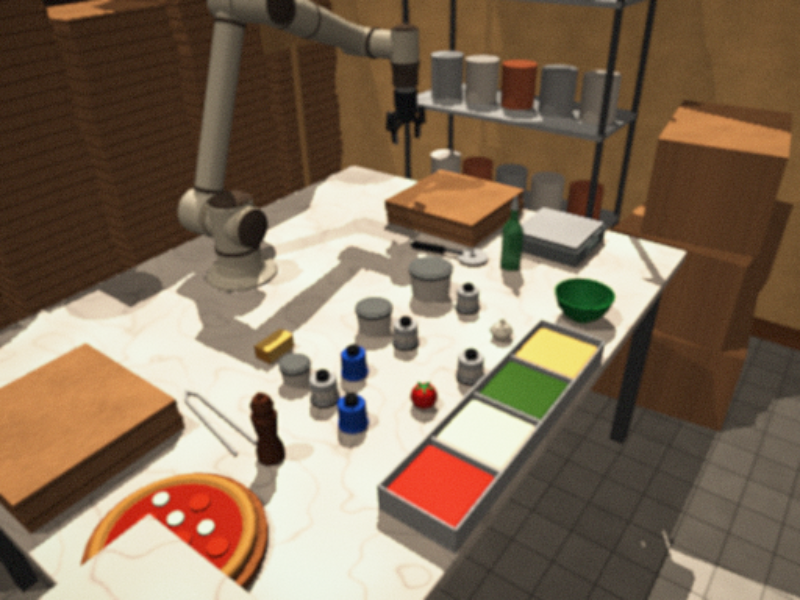

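The scene view (800x600) shows small, middle and big tubs from left to right. Their steel timer plungers are at (272,374), (393,314) and (488,281). The spare is at (448,387) and the blue look-alikes at (318,346) and (286,419). In the side view the plungers are at (323,375), (405,322) and (468,289), with the spare at (471,356).

```bash
cat > h.py <<'E'
from plant import arm, vision, nets
import cv2, numpy as np
from scipy.spatial.transform import Rotation as R
def cam(c):
    o=arm.get_obs(); d=vision.get_image(c)
    if c=="wrist":
        T=np.eye(4);T[:3,:3]=R.from_rotvec(o["eef_rot"]).as_matrix();T[:3,3]=o["position"]
        d["view"]=np.linalg.inv(T@d["T_tool_cam"])
    d["K"]=np.array([[d["fx"],0,d["cx"]],[0,d["fy"],d["cy"]],[0,0,1]]);return d
def norm(d,p):
    return cv2.undistortPoints(np.array([[p]],float),d["K"],np.array([d["k1"],0,0,0,0.]))[0,0]
def proj(d,X):
    return cv2.projectPoints(np.array([X],float),cv2.Rodrigues(d["view"][:3,:3])[0],d["view"][:3,3],d["K"],np.array([d["k1"],0,0,0,0.]))[0][0,0]
def onz(d,p,z):
    n=norm(d,p);V=np.linalg.inv(d["view"]);r=V[:3,:3]@[*n,1];c=V[:3,3];return c+r*(z-c[2])/r[2]
def tri(d1,p1,d2,p2):
    X=cv2.triangulatePoints(d1["view"][:3],d2["view"][:3],norm(d1,p1)[:,None],norm(d2,p2)[:,None])[:,0];return X[:3]/X[3]
def blob(d,p,rad=9,thr=0.45):
    x,y=np.round(p).astype(int);g=cv2.cvtColor(d["frame"],cv2.COLOR_RGB2GRAY)[y-rad:y+rad+1,x-rad:x+rad+1].astype(float)
    g=g<g.min()+thr*(np.median(g)-g.min())
    n,L,s,c=cv2.connectedComponentsWithStats(g.astype(np.uint8))
    k=1+np.argmin(np.hypot(*(c[1:]-rad).T)-0.01*s[1:,4]);return c[k]+[x-rad,y-rad],s[k]
E
python3 - <<'E'
from h import *
s,e=cam("scene"),cam("side")
S=dict(small=(272,372),middle=(393,314),big=(488,281),spare=(448,386))
E=dict(small=(323,375),middle=(405,322),big=(468,289),spare=(471,356))
for k in S:
    a,sa=blob(s,np.array(S[k])*.64);b,sb=blob(e,np.array(E[k])*.64)
    X=tri(s,a,e,b);print(k,a.round(1),sa,b.round(1),sb,X.round(4),"z66:",onz(s,a,.066).round(3),onz(e,b,.066).round(3),"r",np.hypot(*X[:2]).round(3))
for n,l in (("scene",[(252,348,.05),(366,282,.066),(453,240,.084)]),):
    for x,y,z in l: print("lid",onz(s,(x*.64,y*.64),z).round(3))
for n,p in dict(blue1=(318,345),blue2=(286,417),garlic=(510,350),tomato=(377,420),bottle=(583,180),mill=(167,415),cheese=(245,308)).items(): print(n,onz(s,np.array(p)*.64,.06 if n not in("bottle","mill") else .2 if n=="bottle" else .155).round(3))
im=[cv2.resize(d["frame"][y-60:y+60,x-80:x+80,::-1],(640,480)) for d,x,y in ((s,245,215),)]
E
```

```text
small [172.  240.6] [ 3  7 10 10 80] [205.9 240.1] [ 5  6  7  7 46] [ 0.5684 -0.27    0.0672] z66: [ 0.569 -0.27   0.066] [ 0.566 -0.269  0.066] r 0.629
middle [251.  202.9] [ 4  6  9 10 74] [259.2 205.5] [ 7  6  6  6 28] [ 0.5925 -0.012   0.0678] z66: [ 0.593 -0.011  0.066] [ 0.589 -0.01   0.066] r 0.593
big [312.4 179.1] [ 6  4  8  9 60] [299.4 183.9] [ 6  6  6  5 27] [0.6297 0.2042 0.0645] z66: [0.632 0.203 0.066] [0.63  0.202 0.066] r 0.662
spare [286.7 248. ] [ 4  5 11 11 98] [301.1 226.6] [ 6  5  7  6 39] [ 0.7811 -0.0318  0.0662] z66: [ 0.782 -0.032  0.066] [ 0.779 -0.031  0.066] r 0.782
lid [ 0.482 -0.259  0.05 ]
lid [0.485 0.003 0.066]
lid [0.512 0.211 0.084]
blue1 [ 0.559 -0.16   0.06 ]
blue2 [ 0.658 -0.287  0.06 ]
garlic [0.785 0.116 0.06 ]
tomato [ 0.757 -0.167  0.06 ]
bottle [0.629 0.445 0.2  ]
mill [ 0.602 -0.451  0.155]
cheese [ 0.393 -0.224  0.06 ]
```

```bash
python3 -m jog '[[[0,0,0],[15,19,0],-1],[[0,0,0],[31,38,0],-1],[[0,0,0],[38,46,0],-1],[[0,0,0],[38,46,0],-1],[[0,0,0],[38,46,0],-1],[[0,0,0],[38,46,0],-1],[[0,0,0],[38,46,0],-1],[[0,0,0],[38,46,0],-1]]' && python3 -m jog '[[[0,0,0],[38,46,0],-1],[[0,0,0],[38,46,0],-1],[[0,0,0],[38,46,0],-1],[[0,0,0],[38,46,0],-1],[[0,0,0],[38,46,0],-1],[[0,0,0],[31,38,0],-1],[[0,0,0],[20,19,0],-1],[[0,0,0],[0,0,0],-1]]'
python3 - <<'E'
from h import *
o=arm.get_obs();print(o["t"],o["position"],o["eef_rot"],o["force"],o["width"])
d=cam("wrist");cv2.imwrite("pics/w1.png",d["frame"][:,:,::-1]);print(np.linalg.inv(d["view"]).round(3))
for k,X in dict(small=(.568,-.27,.072),middle=(.592,-.011,.072)).items(): print(k,proj(d,X))
E
```

```text
t: 1.7
position: [0.3338, 0.2203, 0.2287]
eef_rot: [-3.12, 0.359, -0.001]
force: [1.5, -0.2, -0.5]
width: -0.002
grasp_force: 0.0
t: 2.7
position: [0.5031, -0.1139, 0.2278]
eef_rot: [3.12, -0.365, -0.001]
force: [-0.5, 0.3, 0.9]
width: 0.005
grasp_force: 0.0
2.7 [ 0.50305976 -0.11388495  0.22775304] [ 3.12013746e+00 -3.65147840e-01 -9.08590501e-04] [-0.51417798  0.30213407  0.94937228] 0.004661868819679512
[[-0.232 -0.923 -0.308  0.582]
 [-0.973  0.22   0.072 -0.132]
 [ 0.001  0.317 -0.948  0.372]
 [ 0.     0.     0.     1.   ]]
small [395.31207518  65.39683985]
middle [123.63754065 106.33143311]
```

View pics/w1.png

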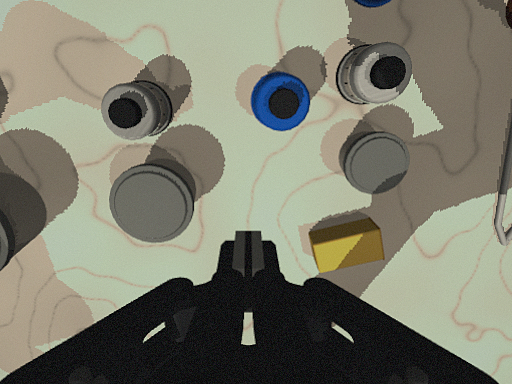

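The wrist view shows the small timer's plunger at about (388,72), the middle's at (124,111), and a blue look-alike at (285,102). I'll move over the small timer and measure again there.

```bash
python3 - <<'E'
from h import *
d=cam("wrist")
for k,p in dict(small=(388,72),middle=(124,111)).items():
    b,s=blob(d,p,26,.35);print(k,b,s,onz(d,b,.071).round(4))
E
python3 -m jog '[[[0,0,0],[15,20,0],-1],[[0,0,0],[27,38,0],-1],[[0,0,0],[27,38,0],-1],[[0,0,0],[17,25,0],-1],[[0,0,0],[8,12,20],-1],[[0,0,0],[3,4,40],-1],[[0,0,0],[0,0,30],-1],[[0,0,0],[0,0,0],-1]]'
python3 - <<'E'
from h import *
o=arm.get_obs();print(o["position"])
d=cam("wrist");cv2.imwrite("pics/w2.png",d["frame"][:,:,::-1])
print(proj(d,(.568,-.27,.072)),proj(d,o["position"]-[0,0,.022]))
for l in ("top_small","timer_small"):
  for r in nets.landmark_of("wrist",l): print(l,r, onz(d,r["location"],.071).round(4))
E
```

```text
small [388.7625731   71.23508772] [  9  10  36  32 855] [ 0.5638 -0.2631  0.071 ]
middle [125.50439147 111.41028858] [ 11  11  34  31 797] [ 0.5863 -0.0095  0.071 ]
t: 3.8
position: [0.5633, -0.266, 0.1346]
eef_rot: [-3.12, 0.358, 0.012]
force: [-0.0, -0.2, 0.2]
width: -0.001
grasp_force: 0.0
[ 0.56329029 -0.26600955  0.13461189]
[252.30806286 194.21749453] [248.6337909  225.78777487]
top_small {'location': [120.5, 234.4], 'conf': 0.98} [ 0.5586 -0.1632  0.071 ]
top_small {'location': [249.4, 50.9], 'conf': 0.71} [ 0.6625 -0.2897  0.071 ]
top_small {'location': [248.4, 202.6], 'conf': 0.56} [ 0.5618 -0.2656  0.071 ]
timer_small {'location': [254.5, 60.3], 'conf': 0.92} [ 0.6564 -0.2917  0.071 ]
timer_small {'location': [152.4, 202.0], 'conf': 0.81} [ 0.5786 -0.196   0.071 ]
timer_small {'location': [253.1, 172.3], 'conf': 0.62} [ 0.5839 -0.2743  0.071 ]
```

View pics/w2.png

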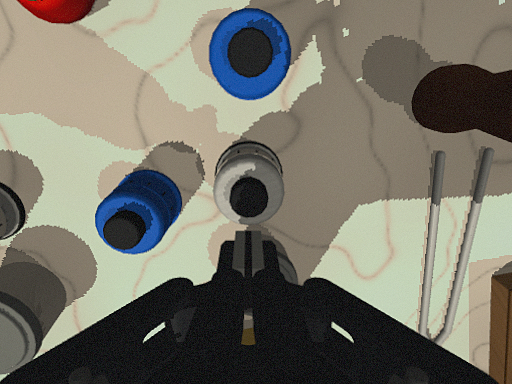

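The small timer's steel plunger is at about (248,198), just ahead of the fingertips at (248,232). I'll refine the position and check where the tip appears.

```bash
python3 - <<'E'
from h import *
o=arm.get_obs();d=cam("wrist");P=o["position"];M=R.from_rotvec(o["eef_rot"])
b,s=blob(d,(248,197),28,.35);X=onz(d,b,.069);print(b,s,X.round(4))
for x in (-11,0,11): print(x,[proj(d,P+M.apply([x/1e3,0,z/1e3])).round(1).tolist() for z in (3,22)])
print("tool shift mm",(M.inv().apply(X-P)*1e3).round(1))
E
```

```text
[248.46847721 199.74587779] [  10   12   37   38 1031] [ 0.5653 -0.2672  0.069 ]
-11 [[248.7, 258.6], [248.6, 242.0]]
0 [[248.7, 241.3], [248.6, 226.0]]
11 [[248.7, 223.2], [248.6, 209.4]]
tool shift mm [-1.5  0.1 70.6]
```

```bash
python3 -m jog '[[[0,0,0],[0,0,10],-1],[[0,0,0],[0,0,10],-1],[[0,0,0],[0,0,6],-1],[[0,0,0],[0,0,0],-1],[[0,0,0],[0,0,0],-1]]'
python3 - <<'E'
from h import *
for i in range(3):
  o=arm.get_obs();d=cam("wrist");print(o["position"].round(4),R.from_rotvec(o["eef_rot"]).as_matrix()[:,2].round(4),o["force"].round(2))
print(d["T_tool_cam"].round(4).tolist())
cv2.imwrite("pics/w3.png",cv2.resize(d["frame"][130:310,130:370,::-1],(800,600),interpolation=cv2.INTER_CUBIC))
P=o["position"];M=R.from_rotvec(o["eef_rot"])
for x in (-11,0,11): print(x,[proj(d,P+M.apply([x/1e3,0,z/1e3])).round(1).tolist() for z in (3,22)])
E
```

```text
t: 4.62
position: [0.566, -0.2681, 0.1123]
eef_rot: [3.121, -0.36, 0.0]
force: [-0.0, 0.2, -0.7]
width: -0.002
grasp_force: 0.0
[ 0.566  -0.2681  0.1123] [ 2.e-04 -2.e-04 -1.e+00] [-0.04  0.17 -0.68]
[ 0.5661 -0.2681  0.1125] [ 5.e-04 -2.e-04 -1.e+00] [-0.03 -0.22  0.16]
[ 0.5661 -0.268   0.1125] [ 6.e-04 -2.e-04 -1.e+00] [ 1.08 -0.09 -0.4 ]
[[-0.0011, -0.9487, -0.3163, 0.0812], [1.0, -0.0013, 0.0005, -0.0005], [-0.0008, -0.3163, 0.9487, -0.144], [0.0, 0.0, 0.0, 1.0]]
-11 [[248.7, 258.6], [248.6, 242.0]]
0 [[248.7, 241.3], [248.6, 226.0]]
11 [[248.7, 223.2], [248.6, 209.5]]
```

View pics/w3.png

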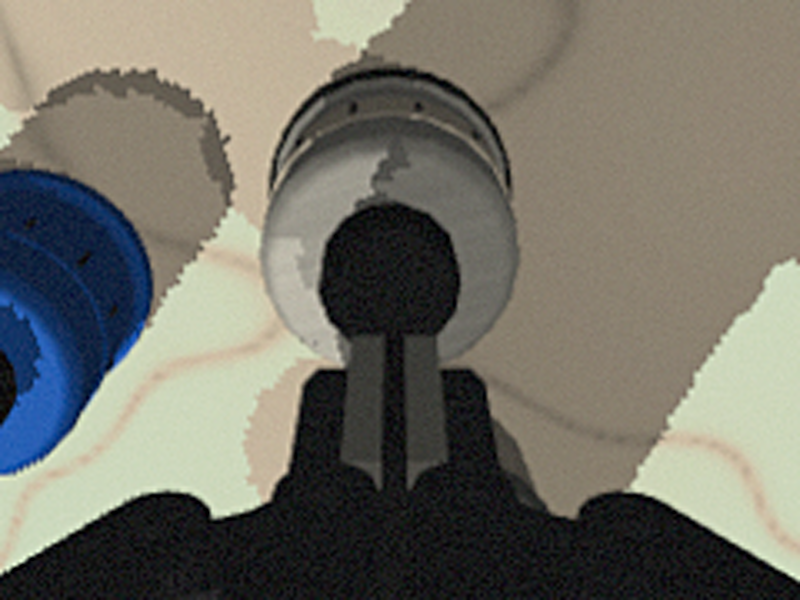

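The plunger is directly under the tips, with its centre near (247,211) in the full picture. I'll nudge 3 mm forward, then come down to contact.

```bash
python3 -m jog '[[[0,0,0],[3,0,6],-1],[[0,0,0],[0,0,6],-1],[[0,0,0],[0,0,4],-1],[[0,0,0],[0,0,2],-1],[[0,0,0],[0,0,2],-1],[[0,0,0],[0,0,2],-1],[[0,0,0],[0,0,0],-1]]'
```

```text
t: 5.65
position: [0.5687, -0.2686, 0.0901]
eef_rot: [-3.121, 0.36, 0.0]
force: [-1.1, -0.1, 0.1]
width: 0.005
grasp_force: 0.0
```

```bash
python3 - <<'E'
from h import *
o=arm.get_obs();d=cam("wrist");print(o["position"].round(4),o["force"].round(2))
cv2.imwrite("pics/w4.png",cv2.resize(d["frame"][130:310,130:370,::-1],(800,600),interpolation=cv2.INTER_CUBIC))
E
```

```text
[ 0.5687 -0.2686  0.0901] [-1.05 -0.09  0.07]
```

View pics/w4.png

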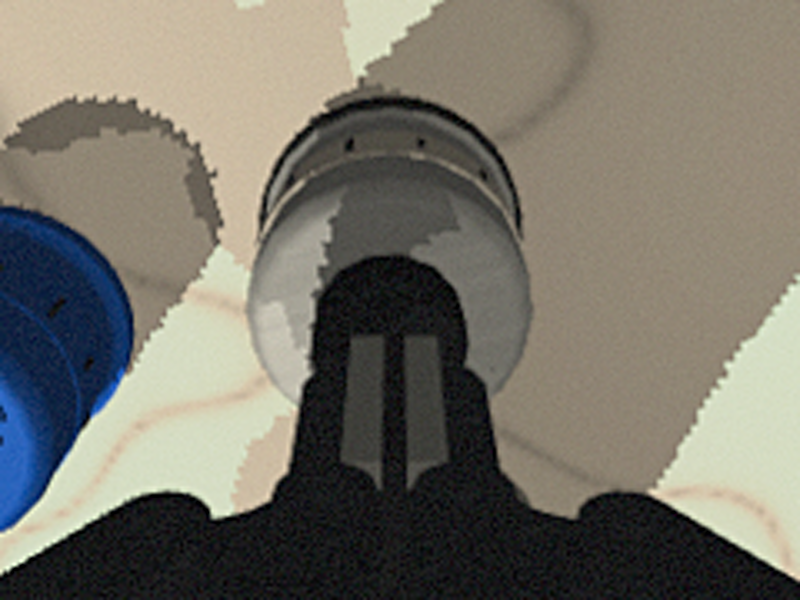

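```bash
python3 -m jog '[[[0,0,0],[0,0,1],-1],[[0,0,0],[0,0,1],-1]]'
```

```text
t: 5.95
position: [0.5688, -0.2686, 0.0882]
eef_rot: [3.121, -0.36, 0.0]
force: [1.3, -1.0, 0.1]
width: -0.001
grasp_force: 0.0
```

The plunger disc sits under and ahead of the pads with no contact force yet. I'll go on in small steps.

```bash
for i in 1; do :; done; python3 -m jog '[[[0,0,0],[0,0,1],-1],[[0,0,0],[0,0,1],-1]]' | grep -E "pos|force:"; python3 -m jog '[[[0,0,0],[0,0,1],-1],[[0,0,0],[0,0,1],-1]]'| grep -E "pos|force:"
```

```text
position: [0.5687, -0.2686, 0.0861]
force: [0.4, -0.0, -0.2]
grasp_force: 0.0
position: [0.5687, -0.2686, 0.0841]
force: [-0.5, -0.0, 0.1]
grasp_force: 0.0
```

```bash
python3 - <<'E'
from h import *
o=arm.get_obs();d=cam("wrist");e=cam("side");s=cam("scene");print(o["position"].round(4),o["force"].round(2),o["joint_efforts"].round(2))
a=cv2.resize(d["frame"][170:290,190:310,::-1],(400,400),interpolation=cv2.INTER_CUBIC)
f=lambda d,x,y:cv2.resize(d["frame"][y-30:y+30,x-30:x+30,::-1],(400,400),interpolation=cv2.INTER_CUBIC)
cv2.imwrite("pics/c5.png",np.hstack([a,f(e,206,238)]))
# edges of plunger in rows for top-z hypotheses
for z in (.072,.068,.064,.062):
  print(z,proj(d,(.566+.0146,-.268-.0034,z)).round(1))
g=cv2.cvtColor(d["frame"],cv2.COLOR_RGB2GRAY);print(g[190:240,247].tolist())
E
```

```text
[ 0.5687 -0.2686  0.0841] [-0.47 -0.04  0.11] [-0.000e+00 -4.274e+01  1.576e+01  3.500e+00 -1.000e-02  0.000e+00]
0.072 [248.7 214.3]
0.068 [248.6 211.5]
0.064 [248.6 208.8]
0.062 [248.6 207.5]
[76, 81, 86, 87, 83, 81, 84, 81, 81, 81, 87, 80, 77, 82, 82, 83, 84, 82, 83, 72, 36, 8, 12, 13, 17, 17, 16, 24, 10, 25, 29, 26, 17, 15, 19, 20, 5, 13, 29, 12, 20, 23, 20, 15, 22, 6, 14, 15, 19, 21]
```

View pics/c5.png

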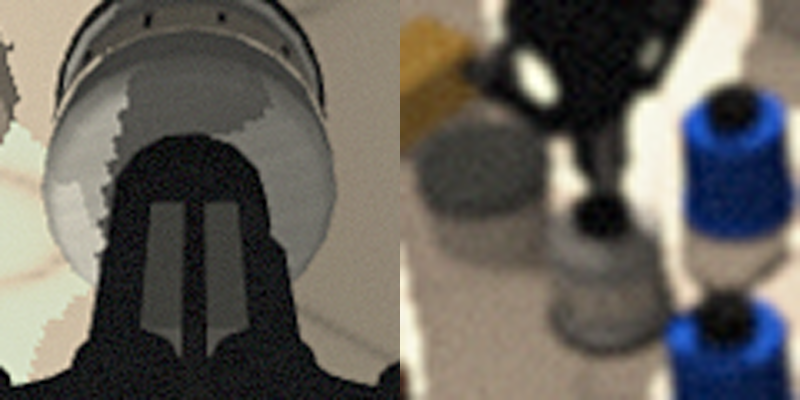

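The wrist crop (left) and side crop (right) show the tips over the plunger, which still looks fully out. I'll check how the plunger's edge moved in the image against tool height.

```bash
python3 - <<'E'
from h import *
d=cam("wrist");o=arm.get_obs()
V=d["view"].copy()
for tz,obs in ((.1125,None),(.0901,None),(.0841,None)):
    T=np.eye(4);T[:3,:3]=R.from_rotvec([3.1211,-.36,0]).as_matrix();T[:3,3]=[.5687,-.2686,tz]
    if tz>.1: T[:3,3]=[.566,-.268,tz]
    d["view"]=np.linalg.inv(T@d["T_tool_cam"])
    print(tz,[(z,[proj(d,(x,-.2715,z))[1].round(1) for x in (.5806,.583)]) for z in (.072,.066,.062)])
for f,(r0,sc) in {"w3":(130,180/600),"w4":(130,180/600)}.items():
    g=cv2.imread(f"pics/{f}.png",0)[:,390];print(f,[130+.3*i for i in range(120,330) if g[i]>45>=g[i+1]])
E
python3 -m jog '[[[0,0,0],[0,0,1],-1],[[0,0,0],[0,0,1],-1]]' | grep -E "pos|force:"; python3 -m jog '[[[0,0,0],[0,0,1],-1],[[0,0,0],[0,0,0],-1]]'| grep -E "pos|force:"
```

```text
0.1125 [(0.072, [np.float64(192.8), np.float64(189.4)]), (0.066, [np.float64(189.8), np.float64(186.5)]), (0.062, [np.float64(187.9), np.float64(184.7)])]
0.0901 [(0.072, [np.float64(210.1), np.float64(206.4)]), (0.066, [np.float64(206.2), np.float64(202.6)]), (0.062, [np.float64(203.7), np.float64(200.2)])]
0.0841 [(0.072, [np.float64(214.2), np.float64(210.4)]), (0.066, [np.float64(210.1), np.float64(206.4)]), (0.062, [np.float64(207.5), np.float64(203.9)])]
w3 [190.9]
w4 [206.5]
position: [0.5687, -0.2686, 0.0822]
force: [0.3, 0.9, 0.4]
grasp_force: 0.0
position: [0.5687, -0.2686, 0.0811]
force: [-0.7, 1.0, 0.0]
grasp_force: 0.0
```

No contact yet: the edge motion fits an unmoved plunger top at 72 mm, so the tips end higher than nominal. I'll keep stepping down.

```bash
python3 -m jog '[[[0,0,0],[0,0,1],-1],[[0,0,0],[0,0,1],-1]]' | grep -E "pos|^force:"; python3 -m jog '[[[0,0,0],[0,0,1],-1],[[0,0,0],[0,0,1],-1]]'| grep -E "pos|^force:"
```

```text
position: [0.5687, -0.2686, 0.0792]
force: [-0.3, 0.6, 0.4]
position: [0.5687, -0.2686, 0.0771]
force: [0.1, 0.2, 0.4]
```

```bash
python3 - <<'E'
from h import *
o=arm.get_obs();d=cam("wrist");print(o["position"].round(4),o["force"].round(2),o["t"])
g=cv2.cvtColor(d["frame"],cv2.COLOR_RGB2GRAY)[190:240,247];print([190+i for i in range(49) if g[i]>45>=g[i+1]],[proj(d,(.583,-.2715,z))[1].round(1) for z in (.072,.070,.068,.066)])
E
```

```text
[ 0.5687 -0.2686  0.0771] [0.07 0.16 0.43] 7.65
[214] [np.float64(215.5), np.float64(214.0), np.float64(212.6), np.float64(211.2)]
```

```bash
python3 -m jog '[[[0,0,0],[0,0,1],-1],[[0,0,0],[0,0,1],-1],[[0,0,0],[0,0,1],-1],[[0,0,0],[0,0,1],-1]]' | grep -E "pos|^force:"
```

```text
position: [0.5687, -0.2686, 0.0732]
force: [0.3, 0.8, -0.3]
```

```bash
python3 - <<'E'
from h import *
o=arm.get_obs();d=cam("wrist");e=cam("side");print(o["position"].round(4),o["force"].round(2),o["width"])
g=cv2.cvtColor(d["frame"],cv2.COLOR_RGB2GRAY)[190:240,247];print([190+i for i in range(49) if g[i]>45>=g[i+1]],[proj(d,(.583,-.2715,z))[1].round(1) for z in (.072,.070,.068,.066,.062)])
a=cv2.resize(d["frame"][170:290,190:310,::-1],(400,500),interpolation=cv2.INTER_CUBIC)
x,y=206,232;b=cv2.resize(e["frame"][y-25:y+25,x-20:x+20,::-1],(400,500),interpolation=cv2.INTER_CUBIC)
cv2.imwrite("pics/c6.png",np.clip(np.hstack([a,b])*1.8,0,255).astype(np.uint8))
for z in (.08,.072,.062,.058,0): print(z,((proj(e,(.5687,-.2686,z))-[x-20,y-25])*10+[400,0]).round())
E
```

```text
[ 0.5687 -0.2686  0.0732] [ 0.27  0.76 -0.33] 0.0005202532642167811
[217] [np.float64(218.6), np.float64(217.1), np.float64(215.5), np.float64(214.0), np.float64(211.2)]
0.08 [603. 300.]
0.072 [605. 319.]
0.062 [608. 344.]
0.058 [609. 353.]
0 [624. 489.]
```

View pics/c6.png

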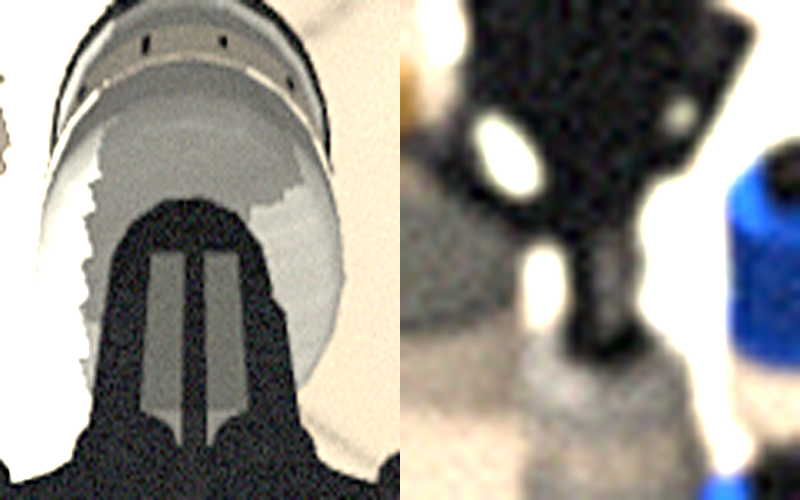

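The pads look just above the plunger in both crops, and the plunger edge is at row 217, close to unmoved. I'll continue down gently.

```bash
python3 -m jog '[[[0,0,0],[0,0,1],-1],[[0,0,0],[0,0,1],-1],[[0,0,0],[0,0,1],-1]]' | grep -E "pos|^force:";  python3 -m jog '[[[0,0,0],[0,0,1],-1],[[0,0,0],[0,0,1],-1]]' | grep -E "pos|^force:"; python3 - <<'E'
from h import *
o=arm.get_obs();d=cam("wrist")
g=cv2.cvtColor(d["frame"],cv2.COLOR_RGB2GRAY)[190:240,247];print([190+i for i in range(49) if g[i]>45>=g[i+1]],[proj(d,(.583,-.2715,z))[1].round(1) for z in (.072,.070,.068,.066,.062)])
E
```

```text
position: [0.5687, -0.2686, 0.0702]
force: [0.3, 0.2, 0.3]
position: [0.5688, -0.2687, 0.0686]
force: [-1.5, 0.7, 4.2]
[220] [np.float64(222.4), np.float64(220.8), np.float64(219.2), np.float64(217.6), np.float64(214.6)]
```

Contact: 4.2 N at TCP z = 0.0686. Now the stroke of about 10 mm.

```bash
python3 -m jog '[[[0,0,0],[0,0,1],-1],[[0,0,0],[0,0,1],-1],[[0,0,0],[0,0,1],-1],[[0,0,0],[0,0,1],-1]]' | grep -E "pos|^force:";  python3 -m jog '[[[0,0,0],[0,0,1],-1],[[0,0,0],[0,0,1],-1]]' | grep -E "pos|^force:"; python3 - <<'E'
from h import *
o=arm.get_obs();d=cam("wrist")
g=cv2.cvtColor(d["frame"],cv2.COLOR_RGB2GRAY)[190:240,247];print([190+i for i in range(49) if g[i]>45>=g[i+1]],[proj(d,(.583,-.2715,z))[1].round(1) for z in (.072,.070,.068,.066,.062)])
E
```

```text
position: [0.5688, -0.2687, 0.0642]
force: [-1.0, 0.4, 3.1]
position: [0.5688, -0.2687, 0.0622]
force: [-1.4, 0.4, 4.2]
[225] [np.float64(228.0), np.float64(226.2), np.float64(224.5), np.float64(222.8), np.float64(219.5)]
```

The dark edge I tracked is the plunger's base at the can top, which is fixed. It says the can hasn't moved. The steady ~4 N is the plunger sliding, so I'll press on to the stop.

```bash
python3 -m jog '[[[0,0,0],[0,0,1],-1],[[0,0,0],[0,0,1],-1]]' | grep -E "pos|^force:";  python3 -m jog '[[[0,0,0],[0,0,0.5],-1]]' | grep -E "pos|^force:"; python3 -m jog '[[[0,0,0],[0,0,0.5],-1]]' | grep -E "pos|^force:"
```

```text
position: [0.5688, -0.2686, 0.0602]
force: [-1.5, 0.3, 4.6]
position: [0.5688, -0.2686, 0.0597]
force: [-1.5, 0.9, 3.5]
position: [0.5688, -0.2687, 0.0592]
force: [-1.0, 0.4, 3.7]
```

```bash
for r in x; do python3 -m jog '[[[0,0,0],[0,0,0.5],-1]]' | grep -E "pos|^force:"; done; python3 -m jog '[[[0,0,0],[0,0,0.5],-1]]' | grep -E "pos|^force:"
```

```text
position: [0.5688, -0.2687, 0.059]
force: [-1.3, 2.0, 6.4]
position: [0.5688, -0.2687, 0.059]
force: [-1.7, 0.7, 8.6]
```

Hard stop: 8.6 N at TCP z = 0.059. Small timer started. Now lift and go to the middle timer.

```bash
python3 -m jog '[[[0,0,0],[0,0,-4],-1],[[0,0,0],[0,0,-16],-1],[[0,0,0],[0,0,-30],-1],[[0,0,0],[0,0,-20],-1],[[0,0,0],[-4,-26,0],-1],[[0,0,0],[-7,-50,0],-1],[[0,0,0],[-7,-50,0],-1],[[0,0,0],[-7,-50,0],-1]]' | grep -E "pos|^force"; python3 -m jog '[[[0,0,0],[-7,-50,0],-1],[[0,0,0],[-4,-30,0],-1],[[0,0,0],[0,0,5],-1],[[0,0,0],[0,0,0],-1],[[0,0,0],[0,0,0],-1]]' | grep -E "pos|^force"
python3 - <<'E'
from h import *
o=arm.get_obs();d=cam("wrist");print(o["t"],o["position"].round(4))
b,s=blob(d,proj(d,(.592,-.011,.068)),26,.35);print(proj(d,(.592,-.011,.068)),b,s,[onz(d,b,z).round(4) for z in (.066,.069)])
for r in nets.landmark_of("wrist","top_small"): print(r, onz(d,r["location"],.071).round(4))
e=cam("side");s=cam("scene")
f=lambda d,x,y:cv2.resize(d["frame"][y-30:y+30,x-40:x+40,::-1],(400,300),interpolation=cv2.INTER_CUBIC)
cv2.imwrite("pics/c7.png",np.vstack([np.hstack([f(s,190,245),f(e,215,245)]),np.hstack([cv2.resize(d["frame"][:,:,::-1],(400,300)),f(e,259,205)])]))
E
```

```text
position: [0.5849, -0.0902, 0.1291]
force: [0.8, 1.1, -0.5]
position: [0.5919, -0.0123, 0.1233]
force: [-1.1, -0.7, -0.0]
12.15 [ 0.5919 -0.0123  0.1233]
[246.70327038 205.731034  ] [247. 205.] [26 25  1  1  1] [array([ 0.5917, -0.0111,  0.066 ]), array([ 0.5929, -0.0114,  0.069 ])]
{'location': [467.8, 205.6], 'conf': 0.8} [ 0.5574 -0.1631  0.071 ]
```

View pics/c7.png

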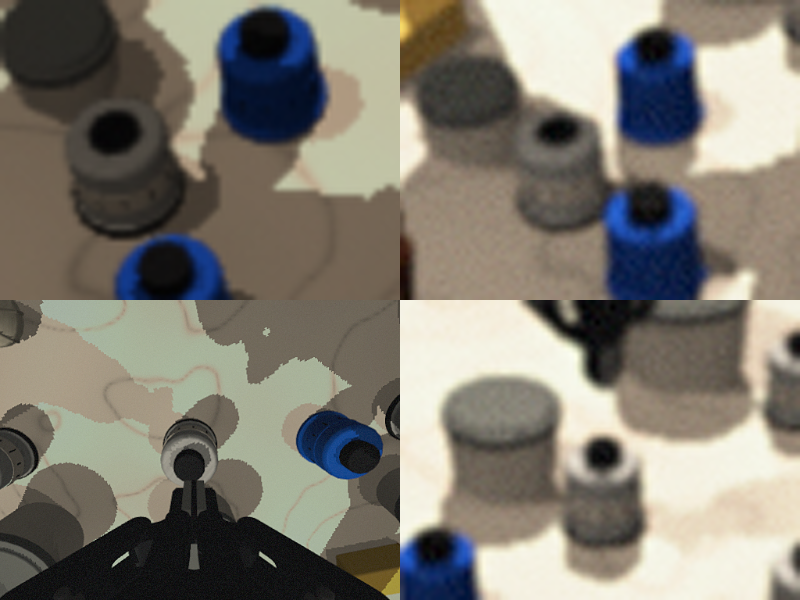

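The small timer's plunger is now low and the can is where it was. In the wrist view the middle plunger is at about (241,210), a few mm to the left of the tips. I'll measure that.

```bash
python3 - <<'E'
from h import *
o=arm.get_obs();d=cam("wrist");P=o["position"];M=R.from_rotvec([3.1211,-.36,0])
g=cv2.cvtColor(d["frame"],cv2.COLOR_RGB2GRAY).astype(int)
for r in range(196,232,3): print(r,''.join('#' if v<45 else '.' for v in g[r,210:280]))
for p in ((241,209),(241,206),(241,212)):print(p,(M.inv().apply(onz(d,p,.066)-P)*1e3).round(1),onz(d,p,.066).round(4))
E
```

```text
196 ....................##########################........................
199 .................################################.....................
202 ................###################################...................
205 ..............######################################..................
208 ..............######################################..................
211 .............#######################################..................
214 .............#######################################..................
217 .............#######################################..................
220 ..............#####################################...................
223 ................##################################....................
226 ..................#############################.......................
229 ......................#####################...........................
(241, 209) [-3.6 -5.4 57.4] [ 0.5898 -0.0058  0.066 ]
(241, 206) [-1.2 -5.4 57.4] [ 0.5921 -0.0064  0.066 ]
(241, 212) [-5.9 -5.5 57.4] [ 0.5875 -0.0052  0.066 ]
```

```bash
python3 -m jog '[[[0,0,0],[-3,-4,5],-1],[[0,0,0],[0,0,12],-1],[[0,0,0],[0,0,15],-1],[[0,0,0],[0,0,9],-1],[[0,0,0],[0,0,4],-1],[[0,0,0],[0,0,0],-1]]' | grep -E "pos|^force"
python3 - <<'E'
from h import *
d=cam("wrist")
g=cv2.cvtColor(d["frame"],cv2.COLOR_RGB2GRAY).astype(int)
for r in range(200,250,3): print(r,''.join('#' if v<45 else '.' for v in g[r,205:290]))
E
```

```text
position: [0.59, -0.0066, 0.0779]
force: [0.1, 0.6, -0.2]
200 ...#....#...........................................................................#
203 .....................................................................................
206 .....................................................................................
209 .....................................................................................
212 .................................#####################...............................
215 ..............................#############################..........................
218 ..........................####################################.......................
221 ........................########################################.....................
224 .......................###########################################...................
227 .....................###############################################.................
230 .....................###############################################.................
233 ....................##########..........#######.#.#.....#############................
236 ....................##########..........#######.........#############................
239 ....................##########.....#.#..#######.........#############................
242 ...................##########........#..#######..........############................
245 .................#############..........#######...#......#############...............
248 ................#############..........########..#..#.#..##############..............
```

Plunger and tips are lined up sideways (centre columns 249 and 248). Small correction back, then press.

```bash
python3 -m jog '[[[0,0,0],[-2.5,1,2],-1],[[0,0,0],[0,0,3],-1],[[0,0,0],[0,0,2],-1],[[0,0,0],[0,0,1],-1],[[0,0,0],[0,0,1],-1],[[0,0,0],[0,0,1],-1]]' | grep -E "pos|^force"
python3 -m jog '[[[0,0,0],[0,0,1.5],-1],[[0,0,0],[0,0,1.5],-1],[[0,0,0],[0,0,1],-1],[[0,0,0],[0,0,1],-1]]' | grep -E "pos|^force:"
```

```text
position: [0.5874, -0.007, 0.0684]
force: [-1.8, 0.0, 3.8]
position: [0.5874, -0.007, 0.0633]
force: [-2.4, -0.3, 3.8]
```

```bash
python3 -m jog '[[[0,0,0],[0,0,1],-1],[[0,0,0],[0,0,1],-1],[[0,0,0],[0,0,1],-1]]' | grep -E "pos|^force:"; python3 -m jog '[[[0,0,0],[0,0,0.5],-1],[[0,0,0],[0,0,0.5],-1]]' | grep -E "pos|^force:"; python3 -m jog '[[[0,0,0],[0,0,0.5],-1]]' | grep -E "pos|^force:"
```

```text
position: [0.5874, -0.007, 0.0602]
force: [-1.2, -0.4, 4.6]
position: [0.5874, -0.007, 0.0592]
force: [-1.2, 0.7, 4.1]
position: [0.5874, -0.007, 0.059]
force: [-1.8, 0.7, 7.7]
```

Hard stop again (7.7 N at 0.059). Middle timer started. On to the big tub's timer.

```bash
python3 -m jog '[[[0,0,0],[0,0,-4],-1],[[0,0,0],[0,0,-16],-1],[[0,0,0],[0,0,-30],-1],[[0,0,0],[0,0,-20],-1],[[0,0,0],[-1,-20,0],-1],[[0,0,0],[-2,-45,0],-1],[[0,0,0],[-3,-50,0],-1],[[0,0,0],[-3,-50,0],-1]]' | grep -E "pos|^force"; python3 -m jog '[[[0,0,0],[-2,-38,0],-1],[[0,0,0],[-1,-15,0],-1],[[0,0,0],[0,0,5],-1],[[0,0,0],[0,0,0],-1],[[0,0,0],[0,0,0],-1]]' | grep -E "pos|^force"
python3 - <<'E'
from h import *
o=arm.get_obs();d=cam("wrist");P=o["position"];print(o["t"]);M=R.from_rotvec([3.1211,-.36,0])
g=cv2.cvtColor(d["frame"],cv2.COLOR_RGB2GRAY).astype(int)
for r in range(187,238,3): print(r,''.join('#' if v<45 else '.' for v in g[r,205:290]))
for p in ((248,214),(241,214)):print(p,(M.inv().apply(onz(d,p,.072)-P)*1e3).round(1),onz(d,p,.072).round(4))
s=cam("scene");e=cam("side")
f=lambda d,x,y:cv2.resize(d["frame"][y-30:y+30,x-40:x+40,::-1],(400,300),interpolation=cv2.INTER_CUBIC)
cv2.imwrite("pics/c8.png",np.vstack([np.hstack([f(s,250,210),f(e,259,210)]),np.hstack([cv2.resize(d["frame"][:,:,::-1],(400,300)),f(e,299,185)])]))
E
```

```text
position: [0.6158, 0.158, 0.128]
force: [0.5, -0.6, -0.1]
position: [0.6252, 0.2067, 0.1237]
force: [0.8, -0.2, 0.0]
16.825
187 ...........................###########################...............................
190 .........................################################............................
193 .......................####################################..........................
196 ......................#####################################..........................
199 ......................######################################.........................
202 .....................########################################........................
205 .....................########################################........................
208 .....................#######################################.........................
211 .......................####################################..........................
214 ........................#################################............................
217 ...........................############################..............................
220 ..............................#####################..................................
223 .....................................................................................
226 .....................................................................................
229 .....................................................................................
232 ...............................###....##########...#..##.............................
235 ...............................#...##..########....#..#..............................
(248, 214) [-5.1 -0.3 51.7] [0.6203 0.2082 0.072 ]
(241, 214) [-5.1 -5.3 51.7] [0.6214 0.2131 0.072 ]
```

View pics/c8.png

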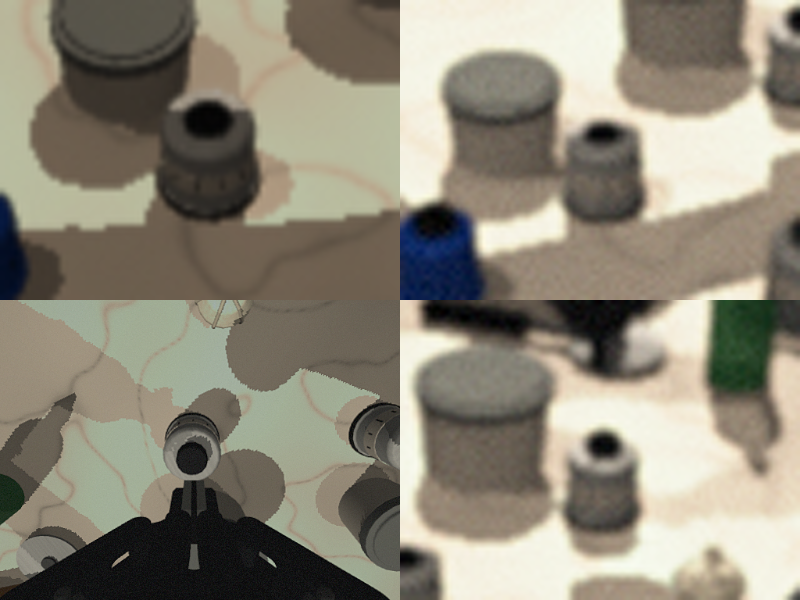

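The middle plunger is down with nothing disturbed. The big timer's plunger is at about (246,204) in the wrist view, almost under the tips. Correct by (+1.5, -2) and descend.

```bash
python3 -m jog '[[[0,0,0],[1.5,-2,5],-1],[[0,0,0],[0,0,12],-1],[[0,0,0],[0,0,15],-1],[[0,0,0],[0,0,9],-1],[[0,0,0],[0,0,4],-1],[[0,0,0],[0,0,0],-1]]' | grep -E "pos|^force"
python3 - <<'E'
from h import *
d=cam("wrist")
g=cv2.cvtColor(d["frame"],cv2.COLOR_RGB2GRAY).astype(int)
for r in range(203,243,3): print(r,''.join('#' if v<45 else '.' for v in g[r,205:290]))
E
```

```text
position: [0.6272, 0.2096, 0.0783]
force: [0.0, -0.3, 0.8]
203 .....................................................................................
206 .....................................................................................
209 ..................................######################.............................
212 ..............................################################.......................
215 ...........................#####################################.....................
218 .........................##########################################..................
221 .......................#############################################.................
224 .......................##############################################................
227 ......................###############################################................
230 ......................################################################...............
233 .....................##########.........#######..##...#.###############..............
236 .....................##########...#.....#######.....#...###############..............
239 .....................#########....##.#.########.........##############...............
242 ...................###########..#.......#######..........############................
```

Centred (columns 227 to 275, pads at 248). Pressing.

```bash
python3 -m jog '[[[0,0,0],[-1,1.5,2],-1],[[0,0,0],[0,0,3],-1],[[0,0,0],[0,0,2],-1],[[0,0,0],[0,0,1],-1],[[0,0,0],[0,0,1],-1],[[0,0,0],[0,0,1],-1]]' | grep -E "pos|^force"
python3 -m jog '[[[0,0,0],[0,0,1.5],-1],[[0,0,0],[0,0,1.5],-1],[[0,0,0],[0,0,1],-1],[[0,0,0],[0,0,1],-1]]' | grep -E "pos|^force:"
```

```text
position: [0.6259, 0.2084, 0.0687]
force: [-0.9, 0.2, 0.5]
position: [0.626, 0.2084, 0.064]
force: [-0.9, -0.7, 3.9]
```

```bash
python3 -m jog '[[[0,0,0],[0,0,1],-1],[[0,0,0],[0,0,1],-1],[[0,0,0],[0,0,1],-1]]' | grep -E "pos|^force:"; python3 -m jog '[[[0,0,0],[0,0,0.5],-1],[[0,0,0],[0,0,0.5],-1]]' | grep -E "pos|^force:"; python3 -m jog '[[[0,0,0],[0,0,0.5],-1]]' | grep -E "pos|^force:"
```

```text
position: [0.626, 0.2084, 0.0607]
force: [0.2, -0.4, 3.6]
position: [0.626, 0.2084, 0.0597]
force: [-1.0, -0.4, 3.0]
position: [0.626, 0.2084, 0.0592]
force: [-1.0, 0.3, 3.7]
```

```bash
python3 -m jog '[[[0,0,0],[0,0,0.5],-1]]' | grep -E "pos|^force:"; python3 -m jog '[[[0,0,0],[0,0,0.5],-1]]' | grep -E "pos|^force:"
```

```text
position: [0.626, 0.2084, 0.059]
force: [-2.0, -0.2, 6.6]
position: [0.626, 0.2084, 0.059]
force: [-3.1, 0.2, 8.5]
```

At the stop (8.5 N). Lift well clear and check.

```bash
python3 -m jog '[[[0,0,0],[0,0,-4],-1],[[0,0,0],[0,0,-16],-1],[[0,0,0],[0,0,-35],-1],[[0,0,0],[0,0,-50],-1],[[0,0,0],[0,0,-50],-1],[[0,0,0],[0,0,-20],-1],[[0,0,0],[0,0,0],-1],[[0,0,0],[0,0,0],-1]]' | grep -E "t:|pos|^force"
python3 - <<'E'
from h import *
s=cam("scene");e=cam("side")
f=lambda d,x,y:cv2.resize(d["frame"][y-30:y+30,x-40:x+40,::-1],(400,300),interpolation=cv2.INTER_CUBIC)
cv2.imwrite("pics/c9.png",np.vstack([np.hstack([f(e,299,190),f(e,259,210)]),np.hstack([cv2.resize(s["frame"][:,:,::-1],(400,300)),f(e,215,245)])]))
E
```

```text
t: 21.02
position: [0.6251, 0.2081, 0.2318]
eef_rot: [3.12, -0.36, -0.004]
force: [0.2, 0.1, 0.5]
```

View pics/c9.png

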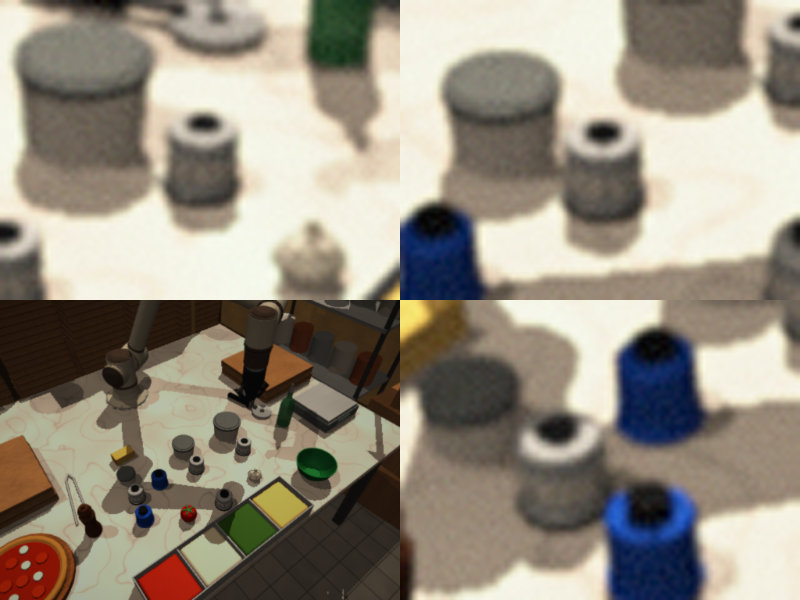

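All three plungers are down, everything stands where it was, and the arm is clear.

```bash
python3 -c "from plant import arm; print(arm.close_job())"
```

```text
the job is handed in; nothing more can be done
None
```

I pressed the small, middle and big tubs' timers to their stops in that order (under 9 N each). In the final pictures nothing had shifted and the arm was clear, and I handed the job in at about 21 s; no verdict was returned.

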